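Set a carving plaque in the corner of the carving board and close the jaw on it

TASK

Set the half-carved plaque up for carving: push it along the board until its long side is flat against the far fence and its end is against the end stop on the right, with the sliding jaw pushed up against its other end so that it is trapped. Only push with the fingers: do not pick up or tip the plaque, and leave the other things on the board and the bench where they are.

Things in the scene. Friction and masses are not known exactly. Their poses are not given: they have to be found in the camera images.
- board: Plywood carving board fixed to the bench, 250 (x) x 420 (y) x 18 mm thick. Origin: centre of its underside; x away from the robot, y left, z up. Dark wood fence along the far side, inner face at x = 95 mm; dark wood end stop at the right end, inner face at y = -190 mm, from the fence to x = -30 mm. Both stand 24 mm above the deck.
- plaque_center (a point): Centre of the plaque, a loose half-carved dark wood block 100 (its y) x 60 (its x) x 26 mm high, about 0.14 kg, with a low round rosette (44 mm across, 8 mm high) on top. It lies on the board, turned up to 20 degrees to it. The point is 13 mm above the deck; z up. Home in the corner it is at board x = 65, y = -140 mm.
- jaw (a joint): Travel (m) to the right (board -y), 0 to 0.25, of the sliding jaw: an aluminium bar across the deck that slides on a track parallel to the fence. At 0 its inner (right) face is at board y = 115 mm, its back (left) face at 145 mm; the deck goes on to 210 mm. About 2 N of friction; it stays where left. It meets the plaque, when home, at 0.205.
- jaw_back (a point): Middle of the jaw's back (left) face, where to push it: 18 mm above the deck, at board x = 27.5 mm; axes as the board's. The jaw is 125 mm long (board x -35 to 90 mm), 30 mm thick (y) and 36 mm high above the deck.
- figurine: small turned figurine, 32 mm across, 45 mm tall, standing on the board near its front left corner; loose; origin at its underside. To be left alone.
- puck: small wooden disc, 28 mm across, 16 mm high, on the board near its front right corner; loose; origin at its underside. To be left alone.
- gouge: carving gouge, 190 mm long, 20 mm thick wooden handle, lying on the table just in front of the board (robot's side); loose; origin at its underside. To be left alone.
- chisel: wide chisel, 230 mm long, on the table to the right; loose; origin at its underside. To be left alone.
- mallet: wooden mallet, head 110 x 60 x 60 mm, on the table to the left; loose; origin at its underside. To be left alone.
- oil: amber oil bottle, 52 mm across, 120 mm tall, on the table to the left; loose; origin at its underside. To be left alone.
- brush: bench brush lying on the table to the right; loose; origin at its underside. To be left alone.
There are look-alikes about, which are no part of the job. Leave any blue or yellow look-alike of the part that bears plaque_center alone.

How it is judged:
At the end, for the whole second after the job is handed in: The plaque lies flat on the deck in the corner, its centre within 3 mm of home both ways (long side against the fence, end against the end stop) and square to the board within 0.04 rad, and the jaw stands still against its other end, within 3.5 mm of joint value 0.205 (x of plaque_center in the frame of board between 0.062 and 0.068 m and y of plaque_center in the frame of board between -0.143 and -0.137 m and angle between the y axis of plaque_center and the y axis of board, either way round below 0.04 rad and z of plaque_center in the frame of board below 0.035 m and angle between plaque_center's own z axis and vertical below 0.05 rad and value of joint jaw between 0.2015 and 0.2085 m and velocity of joint jaw below 0.005 m/s); the robot touches nothing.
It fails at once if the plaque is lifted more than 10 mm off the deck (height (world z) of plaque_center above 0.041 m).
It fails at once if the plaque is tipped by more than 0.2 rad (angle between plaque_center's own z axis and vertical above 0.2 rad).
It fails at once if another thing on the board or bench is moved by more than 25 mm (distance of any of figurine, puck, gouge, chisel, mallet, oil, brush from where it was at the start of the episode above 0.025 m).
It also fails if it takes over 54 s, if anything falls off the work surface, if the arm or the gripper's body presses on something with over 40 N, if the wrist force passes 120 N, or if a joint passes its speed limit or range.

ROBOT

A 6-joint arm with a two-finger parallel gripper is mounted at the origin on the work surface. World frame = base frame: x ahead of the robot, y to its left, z up, the work surface at z = 0. Lengths are in m, angles in rad, forces in N, time in s.
With the tool pointing down it reaches from about 0.35 to 0.775 m from the base axis. Payload 5.5 kg.
Tool frame: the origin (TCP) lies midway between the tips of the shut fingers; the grasp point (between the pads) lies 19 mm behind it; z points along the fingers, y is the line along which they close (so a half turn about z gives the same grasp; the last joint's range is limited). The gripper opens to 85 mm and grips with 20 to 120 N. Pads are 22 mm wide; open, the fingers measure 114 mm over their backs; the gripper's body (76 mm by 85 mm) begins 54 mm behind the grasp point. The pads swing forward as they close: fully open they stand 13 mm farther back than shut.
Start: joints at [1.013, 0.313, 0.046, 1.304, 0, 1.431], TCP at [0.233, 0.526, 0.231] pointing down, gripper open.
Joint ranges: [-2.76, 2.76], [-0.86, 1.69], [-1.03, 1.26], [-2.2, 2.34], [-1.47, 1.5], [-3.14, 3.14]. Speed limits (rad/s): [2.57, 2.57, 3.14, 3.14, 3.14, 3.14].

INTERFACE

Orientations are given as a unit quaternion [w, x, y, z].
In Python, from workcell import env gives the robot as it stands. The module is installed in compiled form; this text tells all that it offers.
- The arm moves only by the tool servo_tool, never from a script. Its argument "increments" is a list of rows, each an object of numbers: "grip": the closure, from 0 (fully open) to 1 (shut); "x", "y", "z": the shift along the tool's x, y, z in mm; "roll": the turn about the tool's z in degrees. In form: [{"grip": .., "x": .., "y": .., "z": .., "roll": ..}, ...]. A call has 1 to 5 rows; each row shifts and turns the commanded pose from where the row before left it, along the tool's axes as they then stand; what a row does not reach is not made up. A row lasts 1/12 s, in which the tool goes at most 41.7 mm and 7.16 degrees, less where a joint would pass 70% of its speed; a pose out of reach is approached as far as the arm can. A call is refused whole if a number of a shift passes 41.7 or a number of a turn 7.16, either way. A call with a gripper value outside its range is refused whole. The fingers move at their own pace and stop on an object; "grip_force" is the grip in N (left out, the last holds). Time passes only in rows, so rows that do not move let the fingers close. It gives the time, the measured TCP pose, the force, the opening and the grip force at its end, in the units of the state.
- env.get_state(): the state, without advancing time (a new reading comes with each control period).
- env.read_camera(name): name is "scene" or "top"; returns the picture (384x512x3 uint8, red, green, blue); there is no depth.
- env.get_calibration(name): a dict with "vertical_fov" (degrees; the focal length in pixels is half the picture's height over the tangent of half this angle, whatever the lens; pixels are square), "cx", "cy" (the principal point, pixels), "rvec" (rotation vector, rad) and "tvec" (3), from world to camera coordinates, as OpenCV has them. Camera axes: x right, y down, z forward; pixel columns grow to the right and rows downward; lengths in m; the calibration is good to about 2 mm. A picture is of the moment at which its call begins. get_calibration takes no time and is no camera call.
- env.hand_in(): hands the job in; it is judged then, once.
The state is a dict: "clock": time; "joint_pos": joint angles; "qvel": joint speeds; "tau": joint torques, N m; "tcp_pos": TCP position; "orientation": TCP orientation; "wrist_force": force on the tool from outside, world axes, zero at the start; "ft_torque": the same for the moment, N m; "finger_gap": finger opening in m; "grip_force": force on a finger pad.
Only numpy, scipy, OpenCV 4.12 (cv2) and the standard library are available. Lean on these libraries where they do the work, as an engineer would, in place of code of your own. Each camera call takes 0.05 s, during which the arm holds its last target. There are 200 camera calls.

## Working session

There is one attempt and no reset: what is moved stays moved. The work goes in short steps, Python scripts to look and compute and a tool call to move; the robot and the scene stay as the last step left them, time stands still between calls to the robot, and variables do not carry over. Pictures are saved under pics/ and viewed, at most 10 in all, crops included, and the job is handed in when it is done.

Besides the shell and the picture viewer there is one more tool, called by a JSON object that holds its "name" and its "arguments". servo_tool: Moves the arm, as the interface text tells. Its arguments: {"type":"object","properties":{"increments":{"type":"array"},"grip_force":{"type":"number"}},"required":["increments"]}

```bash
mkdir -p pics
python3 - <<'E'
from workcell import env
import cv2
for n in("scene","top"):
    cv2.imwrite(f"pics/{n}0.png",env.read_camera(n)[:,:,::-1]); print(n,env.get_calibration(n))
print(env.get_state())
E
```

```text
scene {'vertical_fov': 45.34647554612037, 'cx': 260.7402004235583, 'cy': 187.80381921286454, 'rvec': array([ 1.66029534,  1.97521918, -0.77279993]), 'tvec': array([ 0.1318289 , -0.28959584,  1.58472331])}
top {'vertical_fov': 44.84721949968744, 'cx': 254.51509461616823, 'cy': 186.97929095351782, 'rvec': array([ 2.17262763, -2.12371036,  0.14327181]), 'tvec': array([-0.03857783,  0.45313781,  1.55273114])}
{'clock': 0.1, 'joint_pos': array([1.01339935e+00, 3.13890369e-01, 4.51142162e-02, 1.30356586e+00,
       1.01839844e-05, 1.43120722e+00]), 'qvel': array([ 1.29395644e-03, -1.68999209e-03,  3.47756277e-03, -3.99357290e-04,
        3.70837507e-05,  6.36814336e-04]), 'tau': array([ 1.96630259e-03, -4.81724596e+01,  2.99245656e+01,  1.27211935e-02,
       -1.85622866e-04,  1.07848817e-05]), 'tcp_pos': array([0.23308185, 0.52517108, 0.23052673]), 'orientation': array([-2.68697136e-04,  2.07387733e-01,  9.78258519e-01, -7.24645676e-04]), 'wrist_force': array([ 0.08575694, -0.71808924, -0.23421892]), 'ft_torque': array([ 0.02199071, -0.00177288, -0.02612486]), 'grip_force': 0.0, 'finger_gap': 0.08524406948572358}
```

View pics/top0.png

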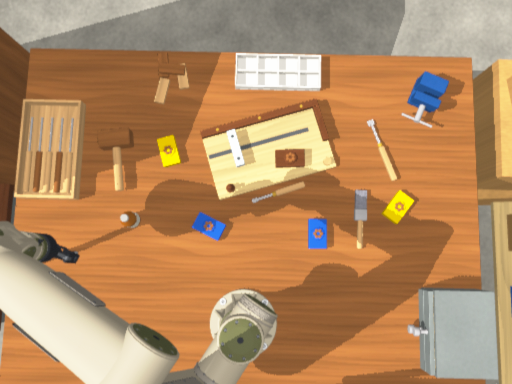

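View pics/scene0.png

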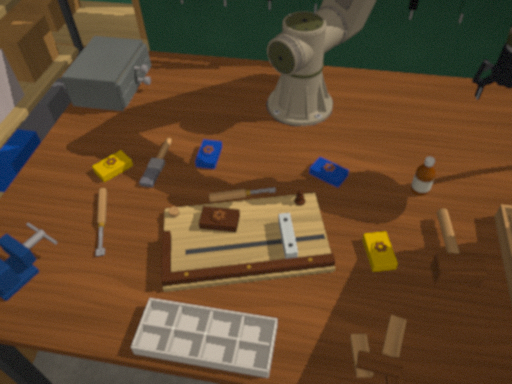

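The top view shows the board at about x 203–336, y 102–198 px. The plaque is at (290,158), the jaw at (235,147), the figurine at (230,188) and the puck at (326,160). Next I'll enlarge that area and mask it.

```bash
cat > h.py <<'E'
import numpy as np,cv2
from workcell import env
def cam(n):
    c=env.get_calibration(n);f=192/np.tan(np.radians(c['vertical_fov']/2))
    return np.array([[f,0,c['cx']],[0,f,c['cy']],[0,0,1]]),cv2.Rodrigues(c['rvec'])[0],c['tvec']
def ray(n,px,z):
    K,R,t=cam(n);px=np.atleast_2d(px).astype(float)
    d=np.c_[px,np.ones(len(px))]@np.linalg.inv(K).T@R; o=-R.T@t
    return (o+d*((z-o[2])/d[:,2])[:,None])[:,:2]
E
python3 - <<'E'
from h import *
im=cv2.imread("pics/top0.png")
K,R,t=cam("top");print("cam",-R.T@t)
c=im[95:205,195:345];cv2.imwrite("pics/c.png",cv2.resize(c,None,fx=5.3,fy=5.3,interpolation=cv2.INTER_CUBIC))
hsv=cv2.cvtColor(im,cv2.COLOR_BGR2HSV)
for p in [(215,160),(270,175),(290,150),(283,163),(235,147),(250,110),(220,130),(310,200),(325,130),(230,188),(326,160)]: print(p,hsv[p[1],p[0]])
E
```

```text
cam [ 0.23711706 -0.03732909  1.60005567]
(215, 160) [ 26  80 253]
(270, 175) [ 28  66 254]
(290, 150) [ 12 159 152]
(283, 163) [ 11 163 144]
(235, 147) [ 90   1 254]
(250, 110) [ 13 164 211]
(220, 130) [ 11 165 155]
(310, 200) [ 13 163 139]
(325, 130) [ 11 162 145]
(230, 188) [ 11 161 125]
(326, 160) [ 21 104 251]
```

View pics/c.png

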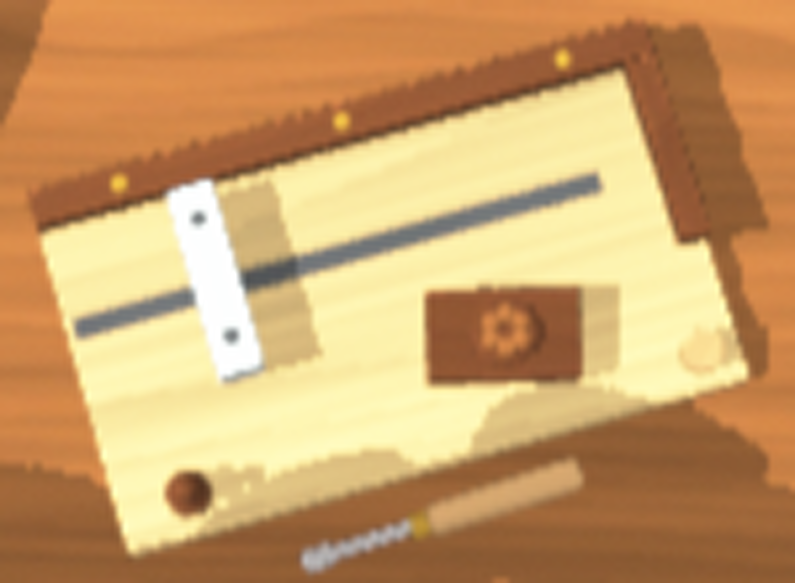

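The enlarged crop (scale 5.3, offset 195,95) shows these, in crop px:
- Deck corners at (131,556) and (748,378).
- Fence inner ends at (42,230) and (622,68).
- Plaque top rectangle at about (427,291)–(582,383).
- Jaw top between (190,187) and (243,375).
- Stop inner edge from (624,68) to (680,242).

```bash
cat >> h.py <<'E'
def bfit(im=None):
    im=cv2.imread("pics/top0.png") if im is None else im
    h=cv2.cvtColor(im,cv2.COLOR_BGR2HSV);m=cv2.inRange(h,(18,30,100),(35,140,255))
    m[:, :195]=0;m[:,345:]=0;m[:95]=0;m[205:]=0
    return m
def line(pts):
    v=cv2.fitLine(np.float32(pts),cv2.DIST_HUBER,0,.01,.01).ravel();return v
E
python3 - <<'E'
from h import *
im=cv2.imread("pics/top0.png")
cr=lambda a:np.array(a,float)/5.3+[195,95]-.4
P=ray("top",cr([(131,556),(748,378),(42,230),(622,68),(680,242)]),.018)
print(P.round(4))
e=lambda a,b:(np.hypot(*(b-a)),np.degrees(np.arctan2(*(b-a)[::-1])))
print("near len,ang",e(P[1],P[0]),"left",e(P[0],P[2]),"fence",e(P[3],P[2]),"stop",e(P[4],P[3]))
g=cv2.cvtColor(im,cv2.COLOR_BGR2HSV)
def rect(m,z,box):
    k=np.zeros_like(m);x0,y0,x1,y1=box;k[y0:y1,x0:x1]=m[y0:y1,x0:x1]
    c=max(cv2.findContours(k,0,1)[0],key=cv2.contourArea)
    r=cv2.minAreaRect(np.float32(ray("top",c[:,0],z)));return r
print("plaque",rect(cv2.inRange(g,(0,120,60),(17,255,200)),.044,(268,140,312,172)))
print("jaw",rect(cv2.inRange(g,(0,0,200),(180,25,255)),.054,(220,122,250,172)))
print("fig",ray("top",cr([(190,493)]),.04),"puck",ray("top",cr([(703,350)]),.034))
yaw=np.radians(np.mean([e(P[1],P[0])[1],e(P[3],P[2])[1]])-90)
B=np.array([[np.cos(yaw),-np.sin(yaw)],[np.sin(yaw),np.cos(yaw)]])
loc=np.array([[-.125,.21],[-.125,-.21],[.095,.21],[.095,-.19],[-.03,-.19]])
o=(P-loc@B.T);print("yaw",np.degrees(yaw),"origins",o.round(4),o.mean(0))
E
```

```text
[[ 0.4098  0.0912]
 [ 0.5354 -0.3068]
 [ 0.6239  0.1569]
 [ 0.7424 -0.2235]
 [ 0.6252 -0.2623]]
near len,ang (np.float64(0.41739513347248636), np.float64(107.52323402633644)) left (np.float64(0.22397010969814538), np.float64(17.05467134236035)) fence (np.float64(0.39846435943266406), np.float64(107.31034678953188)) stop (np.float64(0.12352534989356516), np.float64(18.292332952660306))
plaque ((0.554480254650116, -0.1452769935131073), (0.062408801168203354, 0.09918839484453201), 1.2878532409667969)
jaw ((0.5860679745674133, 0.041082777082920074), (0.12673595547676086, 0.030158059671521187), 17.624160766601562)
fig [[0.44864826 0.05308263]] puck [[ 0.55013241 -0.27507494]]
yaw 17.41679040793416 origins [[ 0.5919 -0.0718]
 [ 0.5918 -0.069 ]
 [ 0.5961 -0.0719]
 [ 0.5949 -0.0707]
 [ 0.5969 -0.072 ]] [ 0.59432394 -0.07108666]
```

```bash
cat >> h.py <<'E'
YAW=np.radians(17.42);O=np.array([.5943,-.0711])
BM=np.array([[np.cos(YAW),-np.sin(YAW)],[np.sin(YAW),np.cos(YAW)]])
def w2b(p):return (np.asarray(p)-O)@BM
E
cat > st.py <<'E'
from h import *
from scipy.spatial.transform import Rotation
s=env.get_state();w,x,y,z=s['orientation'];R=Rotation.from_quat([x,y,z,w]).as_matrix()
d=np.degrees(np.arctan2(R[1,1],R[0,1]))-90-17.42
print("t",s['clock'],"board mm",(1e3*w2b(s['tcp_pos'][:2])).round(1),"z",(1e3*s['tcp_pos'][2]).round(1),"yaw err (roll by)",d.round(2),"F board",(s['wrist_force'][:2]@BM).round(1),s['wrist_force'][2].round(1),"gap",s['finger_gap'].round(4))
E
echo
```

{"name": "servo_tool", "arguments": {"increments": [{"grip": 0.5, "x": 0, "y": 0, "z": 0, "roll": -7}, {"grip": 0.5, "x": 0, "y": 0, "z": 0, "roll": -7}, {"grip": 0.5, "x": 0, "y": 0, "z": 0, "roll": -7}, {"grip": 0.5, "x": 0, "y": 0, "z": 0, "roll": -7}, {"grip": 0.5, "x": 0, "y": 0, "z": 0, "roll": -7}]}}

```text
clock: 0.52
tcp_pos: [0.2331, 0.5253, 0.2307]
orientation: [-0.0, -0.099, 0.995, -0.0]
wrist_force: [-0.2, -0.2, -0.1]
finger_gap: 0.0426
grip_force: 0.0
```

{"name": "servo_tool", "arguments": {"increments": [{"grip": 0.5, "x": 0, "y": 0, "z": 0, "roll": -6.3}, {"grip": 0.5, "x": 0, "y": -40, "z": 0, "roll": 0}, {"grip": 0.5, "x": 0, "y": -40, "z": 0, "roll": 0}, {"grip": 0.5, "x": 0, "y": -40, "z": 0, "roll": 0}, {"grip": 0.5, "x": 0, "y": -40, "z": 0, "roll": 0}]}}

```text
clock: 0.93
tcp_pos: [0.2808, 0.3712, 0.2306]
orientation: [-0.0, -0.152, 0.988, -0.0]
wrist_force: [1.0, -0.2, 0.3]
finger_gap: 0.0428
grip_force: 0.0
```

```bash
python3 st.py
```

```text
Traceback (most recent call last):
  File "st.py", line 5, in <module>
    print("t",s['clock'],"board mm",(1e3*w2b(s['tcp_pos'][:2])).round(1),"z",(1e3*s['tcp_pos'][2]).round(1),"yaw err (roll by)",d.round(2),"F board",(s['wrist_force'][:2]@BM).round(1),s['wrist_force'][2].round(1),"gap",s['finger_gap'].round(4))
                                                                                                                                                                                                                           ^^^^^^^^^^^^^^^^^^^^^
AttributeError: 'float' object has no attribute 'round'
```

{"name": "servo_tool", "arguments": {"increments": [{"grip": 0.5, "x": -6, "y": -40, "z": 0, "roll": 0}, {"grip": 0.5, "x": -6, "y": -40, "z": 0, "roll": 0}, {"grip": 0.5, "x": -6, "y": -40, "z": 0, "roll": 0}, {"grip": 0.5, "x": -6, "y": -40, "z": 0, "roll": 0}, {"grip": 0.5, "x": -6, "y": -40, "z": 0, "roll": 0}]}}

```text
clock: 1.35
tcp_pos: [0.3695, 0.1891, 0.2312]
orientation: [0.0, -0.151, 0.989, 0.0]
wrist_force: [0.1, 0.1, -0.2]
finger_gap: 0.0429
grip_force: 0.0
```

{"name": "servo_tool", "arguments": {"increments": [{"grip": 0.5, "x": 0, "y": -40, "z": 0, "roll": 0}, {"grip": 0.5, "x": 0, "y": -40, "z": 0, "roll": 0}, {"grip": 0.5, "x": 0, "y": -40, "z": 0, "roll": 0}, {"grip": 0.5, "x": 0, "y": -40, "z": 0, "roll": 0}, {"grip": 0.5, "x": 0, "y": -40, "z": 0, "roll": 0}]}}

```text
clock: 1.77
tcp_pos: [0.4289, -0.0019, 0.2312]
orientation: [-0.0, -0.151, 0.989, 0.0]
wrist_force: [0.1, 0.2, 0.5]
finger_gap: 0.0425
grip_force: 0.0
```

{"name": "servo_tool", "arguments": {"increments": [{"grip": 0.5, "x": 0, "y": -40, "z": 0, "roll": 0}, {"grip": 0.5, "x": 0, "y": -40, "z": 0, "roll": 0}, {"grip": 0.5, "x": 0, "y": -40, "z": 0, "roll": 0}, {"grip": 0.5, "x": 0, "y": -40, "z": 0, "roll": 0}, {"grip": 0.5, "x": 0, "y": -17, "z": 0, "roll": 0}]}}

```text
clock: 2.18
tcp_pos: [0.4829, -0.1734, 0.2306]
orientation: [0.0, -0.149, 0.989, -0.001]
wrist_force: [1.2, 0.8, 0.8]
finger_gap: 0.0426
grip_force: 0.0
```

```bash
sed -i "s/s\['finger_gap'\].round(4)/s['finger_gap']/" st.py; python3 st.py
```

```text
t 2.1833 board mm [-136.9  -64.3] z 230.6 yaw err (roll by) -0.27 F board [1.4 0.4] 0.8 gap 0.04258564251092284
```

{"name": "servo_tool", "arguments": {"increments": [{"grip": 0.5, "x": 0, "y": 3, "z": 40, "roll": 0}, {"grip": 0.5, "x": 0, "y": 0, "z": 40, "roll": 0}, {"grip": 0.5, "x": 0, "y": 0, "z": 40, "roll": 0}, {"grip": 0.5, "x": 0, "y": 0, "z": 40, "roll": 0}, {"grip": 0.5, "x": 0, "y": 0, "z": 40, "roll": 0}]}}

```text
clock: 2.6
tcp_pos: [0.4805, -0.1655, 0.0295]
orientation: [0.0, -0.151, 0.989, 0.0]
wrist_force: [1.0, 0.2, -0.7]
finger_gap: 0.0424
grip_force: 0.0
```

{"name": "servo_tool", "arguments": {"increments": [{"grip": 0.5, "x": -4, "y": 0, "z": 3, "roll": 0}, {"grip": 0.5, "x": -4, "y": 0, "z": 0, "roll": 0}, {"grip": 0.5, "x": -4, "y": 0, "z": 0, "roll": 0}, {"grip": 0.5, "x": -4, "y": 0, "z": 0, "roll": 0}, {"grip": 0.5, "x": -4, "y": 0, "z": 0, "roll": 0}]}}

```text
clock: 3.02
tcp_pos: [0.5029, -0.1608, 0.031]
orientation: [0.002, -0.151, 0.989, -0.001]
wrist_force: [-0.3, -0.1, -0.5]
finger_gap: 0.0428
grip_force: 0.0
```

```bash
python3 st.py
python3 - <<'E'
from h import *
c=env.read_camera("scene")[170:300,150:345,::-1];cv2.imwrite("pics/d.png",cv2.resize(c,None,fx=4,fy=4,interpolation=2))
E
```

```text
t 3.0167 board mm [-114.1  -58.2] z 31.0 yaw err (roll by) -0.04 F board [-0.3  0. ] -0.5 gap 0.04281354421665192
```

View pics/d.png

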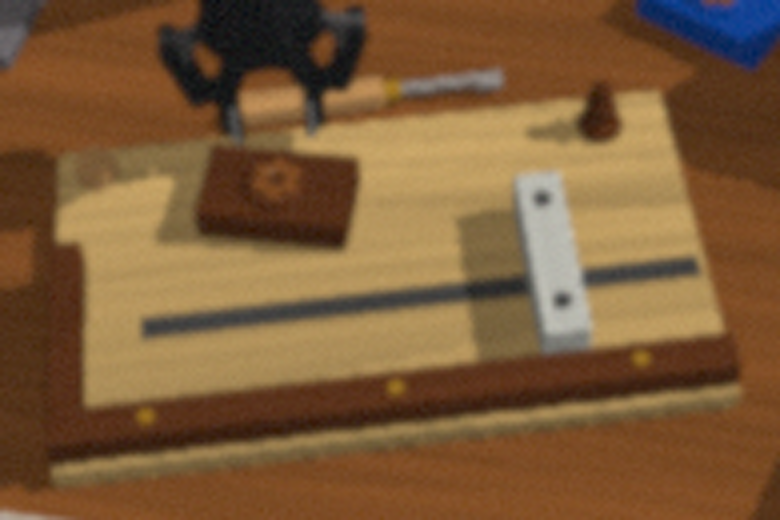

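The fingers sit behind the plaque's near side (crop px 235 and 315, against a plaque span of about 205–355), and the puck and figurine are clear. Now I'll push toward the fence.

{"name": "servo_tool", "arguments": {"increments": [{"grip": 0.5, "x": -6, "y": 0, "z": 0, "roll": 0}, {"grip": 0.5, "x": -6, "y": 0, "z": 0, "roll": 0}, {"grip": 0.5, "x": -6, "y": 0, "z": 0, "roll": 0}, {"grip": 0.5, "x": -6, "y": 0, "z": 0, "roll": 0}, {"grip": 0.5, "x": -6, "y": 0, "z": 0, "roll": 0}]}}

```text
clock: 3.48
tcp_pos: [0.5292, -0.1511, 0.0284]
orientation: [-0.0, -0.151, 0.989, -0.0]
wrist_force: [-1.1, -1.2, 0.5]
finger_gap: 0.0424
grip_force: 0.7
```

{"name": "servo_tool", "arguments": {"increments": [{"grip": 0.5, "x": -6, "y": 0, "z": 0, "roll": 0}, {"grip": 0.5, "x": -6, "y": 0, "z": 0, "roll": 0}, {"grip": 0.5, "x": -6, "y": 0, "z": 0, "roll": 0}, {"grip": 0.5, "x": -6, "y": 0, "z": 0, "roll": 0}, {"grip": 0.5, "x": -6, "y": 0, "z": 0, "roll": 0}]}}

```text
clock: 3.9
tcp_pos: [0.5578, -0.1418, 0.0282]
orientation: [-0.0, -0.151, 0.989, 0.0]
wrist_force: [-1.8, 0.0, 0.9]
finger_gap: 0.0427
grip_force: 0.9
```

```bash
python3 st.py
cat >> h.py <<'E'
def plaque():
    im=env.read_camera("top")[:,:,::-1]
    g=cv2.cvtColor(np.ascontiguousarray(im),cv2.COLOR_BGR2HSV);g=g
    m=cv2.inRange(g,(0,120,60),(17,255,200))
    y,x=np.nonzero(m);b=w2b(ray("top",np.c_[x,y],.044))
    k=(b[:,0]>-.12)&(b[:,0]<.093)&(b[:,1]>-.187)&(b[:,1]<.09);M=np.zeros_like(m);M[y[k],x[k]]=255
    c=max(cv2.findContours(M,0,1)[0],key=cv2.contourArea)
    r=cv2.minAreaRect(np.float32(1e3*w2b(ray("top",c[:,0],.044))));print("plaque board mm",np.round(r[0],1),np.round(r[1],1),round(r[2],1));return im
E
python3 -c "
from h import *
plaque()"
```

```text
t 3.9 board mm [-56.  -56.5] z 28.2 yaw err (roll by) -0.06 F board [-1.7  0.5] 0.9 gap 0.042666846934506744
plaque board mm [90.7  9.1] [  4.4 157.3] 0.0
```

{"name": "servo_tool", "arguments": {"increments": [{"grip": 0.5, "x": -6, "y": 0, "z": 0, "roll": 0}, {"grip": 0.5, "x": -6, "y": 0, "z": 0, "roll": 0}, {"grip": 0.5, "x": -6, "y": 0, "z": 0, "roll": 0}, {"grip": 0.5, "x": -6, "y": 0, "z": 0, "roll": 0}, {"grip": 0.5, "x": -6, "y": 0, "z": 0, "roll": 0}]}}

```text
clock: 4.37
tcp_pos: [0.5866, -0.1329, 0.0282]
orientation: [0.0, -0.151, 0.989, 0.0]
wrist_force: [0.7, -1.1, -0.6]
finger_gap: 0.0428
grip_force: 0.4
```

{"name": "servo_tool", "arguments": {"increments": [{"grip": 0.5, "x": -6, "y": 0, "z": 0, "roll": 0}, {"grip": 0.5, "x": -6, "y": 0, "z": 0, "roll": 0}, {"grip": 0.5, "x": -6, "y": 0, "z": 0, "roll": 0}, {"grip": 0.5, "x": -6, "y": 0, "z": 0, "roll": 0}, {"grip": 0.5, "x": -6, "y": 0, "z": 0, "roll": 0}]}}

```text
clock: 4.78
tcp_pos: [0.6152, -0.124, 0.0282]
orientation: [-0.0, -0.151, 0.989, 0.0]
wrist_force: [-1.9, -0.4, -0.8]
finger_gap: 0.0431
grip_force: 0.3
```

{"name": "servo_tool", "arguments": {"increments": [{"grip": 0.5, "x": -3, "y": 0, "z": 0, "roll": 0}, {"grip": 0.5, "x": -3, "y": 0, "z": 0, "roll": 0}, {"grip": 0.5, "x": -2, "y": 0, "z": 0, "roll": 0}, {"grip": 0.5, "x": -2, "y": 0, "z": 0, "roll": 0}]}}

```text
clock: 5.12
tcp_pos: [0.6242, -0.1212, 0.0284]
orientation: [-0.0, -0.151, 0.989, -0.0]
wrist_force: [-1.8, -0.2, 0.6]
finger_gap: 0.0431
grip_force: 0.7
```

```bash
sed -i 's/<.093/<.087/' h.py; python3 st.py; python3 -c "
from h import *
im=plaque();cv2.imwrite('pics/e.png',cv2.resize(im[95:205,195:345],None,fx=5.3,fy=5.3,interpolation=2))"
```

```text
t 5.1167 board mm [ 13.5 -56.8] z 28.4 yaw err (roll by) -0.06 F board [-1.8  0.3] 0.6 gap 0.043117039537605345
plaque board mm [ -21.  -185.6] [22.   2.2] 0.9
```

View pics/e.png

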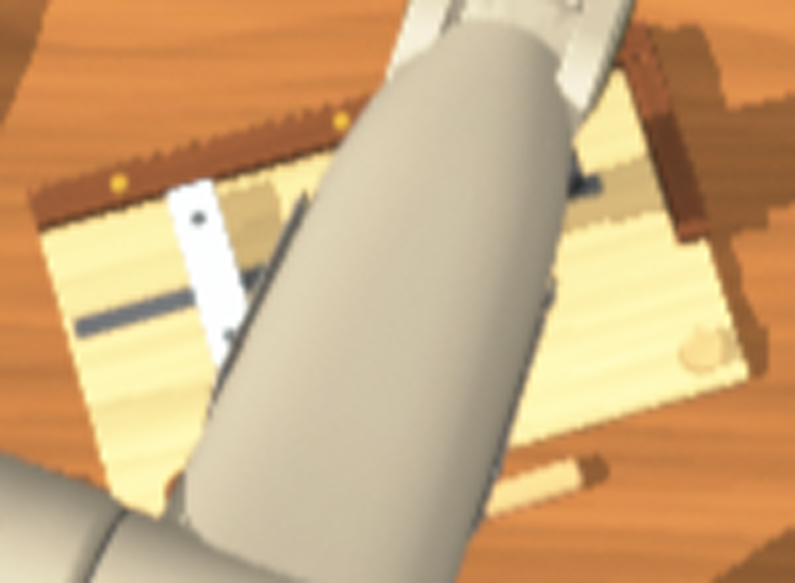

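The arm hides the plaque in this view, so I'll find the fence by force in small steps.

{"name": "servo_tool", "arguments": {"increments": [{"grip": 0.5, "x": -2, "y": 0, "z": 0, "roll": 0}, {"grip": 0.5, "x": -2, "y": 0, "z": 0, "roll": 0}, {"grip": 0.5, "x": -2, "y": 0, "z": 0, "roll": 0}]}}

```text
clock: 5.42
tcp_pos: [0.6299, -0.1195, 0.0283]
orientation: [-0.0, -0.151, 0.989, 0.0]
wrist_force: [-1.4, -0.2, 0.2]
finger_gap: 0.0431
grip_force: 0.7
```

{"name": "servo_tool", "arguments": {"increments": [{"grip": 0.5, "x": -2, "y": 0, "z": 0, "roll": 0}, {"grip": 0.5, "x": -1, "y": 0, "z": 0, "roll": 0}]}}

```text
clock: 5.58
tcp_pos: [0.6323, -0.1188, 0.0283]
orientation: [-0.001, -0.151, 0.989, -0.0]
wrist_force: [-6.5, -1.8, 4.3]
finger_gap: 0.0428
grip_force: 3.2
```

{"name": "servo_tool", "arguments": {"increments": [{"grip": 0.5, "x": -1, "y": 0, "z": 0, "roll": 0}, {"grip": 0.5, "x": -1, "y": 0, "z": 0, "roll": 0}]}}

```text
clock: 5.75
tcp_pos: [0.6323, -0.1188, 0.0283]
orientation: [-0.002, -0.151, 0.989, -0.001]
wrist_force: [-10.4, -4.9, 7.9]
finger_gap: 0.0426
grip_force: 6.0
```

```bash
python3 st.py;  python3 - <<'E'
from h import *
c=env.read_camera("scene")[170:300,150:345,::-1];cv2.imwrite("pics/f.png",cv2.resize(c,None,fx=4,fy=4,interpolation=2))
E
```

```text
t 5.75 board mm [ 22.  -56.9] z 28.3 yaw err (roll by) -0.09 F board [-11.4  -1.5] 7.9 gap 0.04258452859570761
```

View pics/f.png

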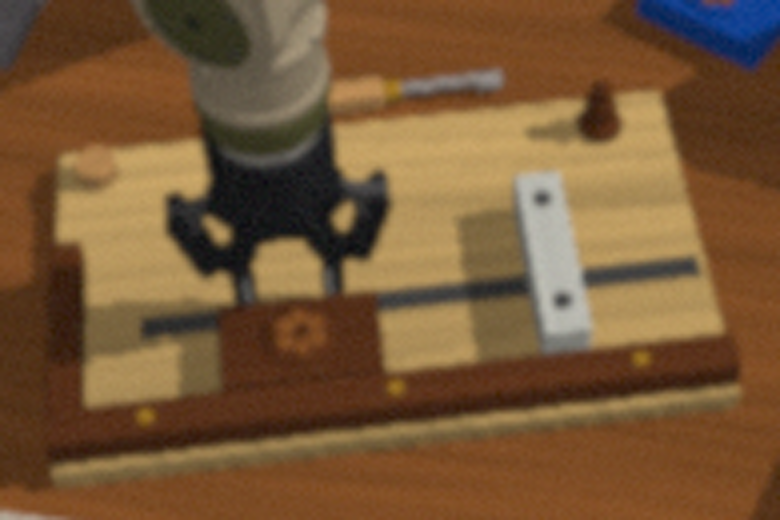

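The plaque lies flat along the fence (crop px 218–380). I'll back off, go over the jaw and get behind it.

{"name": "servo_tool", "arguments": {"increments": [{"grip": 0.5, "x": 10, "y": 0, "z": 0, "roll": 0}, {"grip": 0.5, "x": 10, "y": 0, "z": -10, "roll": 0}, {"grip": 0.8, "x": 0, "y": 0, "z": -35, "roll": 0}, {"grip": 1, "x": 0, "y": 0, "z": -35, "roll": 0}, {"grip": 1, "x": 0, "y": 12, "z": 0, "roll": 0}]}}

```text
clock: 6.22
tcp_pos: [0.6169, -0.1154, 0.1165]
orientation: [0.006, -0.15, 0.989, -0.003]
wrist_force: [1.3, 0.4, 1.3]
finger_gap: 0.007
grip_force: 0.0
```

{"name": "servo_tool", "arguments": {"increments": [{"grip": 1, "x": -5, "y": 40, "z": 0, "roll": 0}, {"grip": 1, "x": -5, "y": 40, "z": 0, "roll": 0}, {"grip": 1, "x": -5, "y": 40, "z": 0, "roll": 0}, {"grip": 1, "x": -5, "y": 40, "z": 0, "roll": 0}, {"grip": 1, "x": -3, "y": 40, "z": 0, "roll": 0}]}}

```text
clock: 6.63
tcp_pos: [0.5744, 0.0871, 0.1094]
orientation: [0.001, -0.151, 0.989, 0.0]
wrist_force: [0.6, -0.6, 0.5]
finger_gap: -0.0002
grip_force: 0.0
```

{"name": "servo_tool", "arguments": {"increments": [{"grip": 1, "x": 0, "y": 0, "z": 0, "roll": 0}]}}

```text
clock: 6.72
tcp_pos: [0.5722, 0.0918, 0.1092]
orientation: [0.0, -0.155, 0.988, 0.002]
wrist_force: [-0.5, -0.9, 0.8]
finger_gap: 0.0
grip_force: 0.0
```

```bash
python3 st.py; sed -i 's/>-.12)/>-.0)/' h.py;python3 -c "
from h import *
im=plaque();cv2.imwrite('pics/g.png',cv2.resize(im[95:205,195:345],None,fx=5.3,fy=5.3,interpolation=2))"
```

```text
t 6.7167 board mm [ 27.7 162.1] z 109.2 yaw err (roll by) 0.36 F board [-0.7 -0.7] 0.8 gap 3.010267693437388e-05
plaque board mm [ 58.9 -52.3] [101.2  55.9] 89.9
```

View pics/g.png

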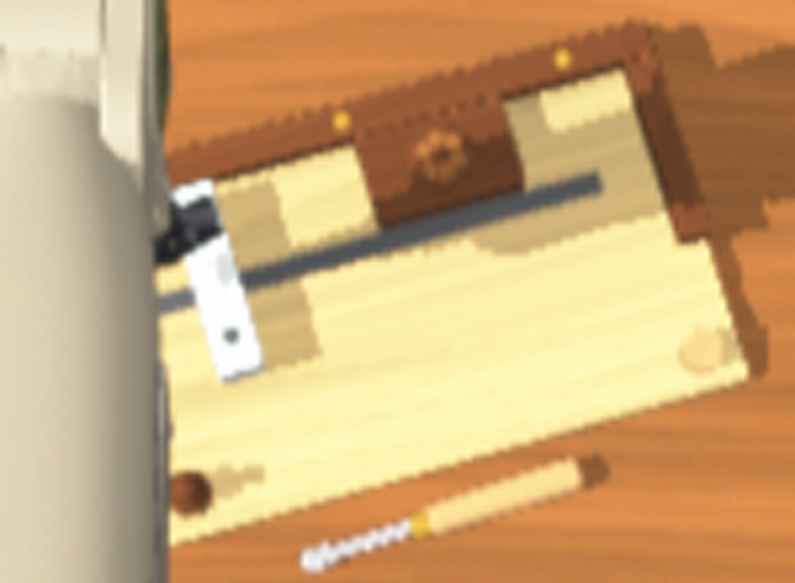

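The plaque is square against the fence at about y −52, and the fingers are just left of the jaw. I'll lower and push the jaw.

{"name": "servo_tool", "arguments": {"increments": [{"grip": 1, "x": 0, "y": 0, "z": 40, "roll": 0}, {"grip": 1, "x": 0, "y": 0, "z": 33, "roll": 0}, {"grip": 1, "x": 0, "y": -6, "z": 0, "roll": 0}, {"grip": 1, "x": 0, "y": -6, "z": 0, "roll": 0}, {"grip": 1, "x": 0, "y": -6, "z": 0, "roll": 0}]}}

```text
clock: 7.18
tcp_pos: [0.5807, 0.0669, 0.0368]
orientation: [0.001, -0.15, 0.989, 0.0]
wrist_force: [-2.4, 1.2, -0.9]
finger_gap: -0.0
grip_force: 1.0
```

{"name": "servo_tool", "arguments": {"increments": [{"grip": 1, "x": 0, "y": -6, "z": 0, "roll": 0}, {"grip": 1, "x": 0, "y": -6, "z": 0, "roll": 0}, {"grip": 1, "x": 0, "y": -6, "z": 0, "roll": 0}, {"grip": 1, "x": 0, "y": -6, "z": 0, "roll": 0}, {"grip": 1, "x": 0, "y": -6, "z": 0, "roll": 0}]}}

```text
clock: 7.6
tcp_pos: [0.5899, 0.0388, 0.0365]
orientation: [0.001, -0.151, 0.989, -0.0]
wrist_force: [-0.4, 2.8, 2.2]
finger_gap: 0.0001
grip_force: 1.2
```

```bash
python3 st.py
```

```text
t 7.6 board mm [ 28.7 106.2] z 36.5 yaw err (roll by) -0.07 F board [0.4 2.8] 2.2 gap 5.703532330605319e-05
```

{"name": "servo_tool", "arguments": {"increments": [{"grip": 1, "x": 0, "y": -7, "z": 0, "roll": 0}, {"grip": 1, "x": 0, "y": -7, "z": 0, "roll": 0}, {"grip": 1, "x": 0, "y": -7, "z": 0, "roll": 0}, {"grip": 1, "x": 0, "y": -7, "z": 0, "roll": 0}, {"grip": 1, "x": 0, "y": -7, "z": 0, "roll": 0}]}}

```text
clock: 8.02
tcp_pos: [0.5994, 0.0054, 0.0353]
orientation: [0.0, -0.151, 0.989, 0.0]
wrist_force: [1.2, 2.5, 1.1]
finger_gap: -0.0001
grip_force: 1.2
```

{"name": "servo_tool", "arguments": {"increments": [{"grip": 1, "x": 0, "y": -5, "z": 0, "roll": 0}, {"grip": 1, "x": 0, "y": -5, "z": 0, "roll": 0}, {"grip": 1, "x": 0, "y": -5, "z": 0, "roll": 0}, {"grip": 1, "x": 0, "y": -5, "z": 0, "roll": 0}, {"grip": 1, "x": 0, "y": -5, "z": 0, "roll": 0}]}}

```text
clock: 8.43
tcp_pos: [0.6067, -0.0181, 0.0352]
orientation: [0.0, -0.151, 0.989, 0.0]
wrist_force: [1.6, 2.1, 0.1]
finger_gap: -0.0001
grip_force: 1.1
```

{"name": "servo_tool", "arguments": {"increments": [{"grip": 1, "x": 0, "y": -5, "z": 0, "roll": 0}, {"grip": 1, "x": 0, "y": -5, "z": 0, "roll": 0}, {"grip": 1, "x": 0, "y": -5, "z": 0, "roll": 0}, {"grip": 1, "x": 0, "y": -5, "z": 0, "roll": 0}, {"grip": 1, "x": 0, "y": -5, "z": 0, "roll": 0}]}}

```text
clock: 8.85
tcp_pos: [0.6141, -0.0419, 0.0352]
orientation: [0.0, -0.151, 0.989, 0.0]
wrist_force: [1.0, 4.1, 0.1]
finger_gap: 0.0
grip_force: 1.7
```

{"name": "servo_tool", "arguments": {"increments": [{"grip": 1, "x": 0, "y": -5, "z": 0, "roll": 0}, {"grip": 1, "x": 0, "y": -5, "z": 0, "roll": 0}, {"grip": 1, "x": 0, "y": -5, "z": 0, "roll": 0}, {"grip": 1, "x": 0, "y": -5, "z": 0, "roll": 0}, {"grip": 1, "x": 0, "y": -5, "z": 0, "roll": 0}]}}

```text
clock: 9.27
tcp_pos: [0.6216, -0.066, 0.0352]
orientation: [0.0, -0.151, 0.989, 0.0]
wrist_force: [1.1, 3.5, -1.2]
finger_gap: -0.0002
grip_force: 1.6
```

```bash
python3 st.py
```

```text
t 9.2667 board mm [27.6 -3.3] z 35.2 yaw err (roll by) -0.06 F board [2.1 3. ] -1.2 gap -0.00016490937387563342
```

{"name": "servo_tool", "arguments": {"increments": [{"grip": 1, "x": 0, "y": -5, "z": 0, "roll": 0}, {"grip": 1, "x": 0, "y": -5, "z": 0, "roll": 0}, {"grip": 1, "x": 0, "y": -5, "z": 0, "roll": 0}, {"grip": 1, "x": 0, "y": -5, "z": 0, "roll": 0}, {"grip": 1, "x": 0, "y": -5, "z": 0, "roll": 0}]}}

```text
clock: 9.68
tcp_pos: [0.629, -0.0899, 0.0352]
orientation: [-0.0, -0.151, 0.989, 0.0]
wrist_force: [1.6, 4.1, -1.0]
finger_gap: -0.0001
grip_force: 1.6
```

{"name": "servo_tool", "arguments": {"increments": [{"grip": 1, "x": 0, "y": -3, "z": 0, "roll": 0}, {"grip": 1, "x": 0, "y": -3, "z": 0, "roll": 0}, {"grip": 1, "x": 0, "y": -2, "z": 0, "roll": 0}, {"grip": 1, "x": 0, "y": -2, "z": 0, "roll": 0}]}}

```text
clock: 10.02
tcp_pos: [0.6318, -0.0991, 0.0353]
orientation: [-0.0, -0.151, 0.989, 0.0]
wrist_force: [2.4, 4.0, 0.0]
finger_gap: 0.0004
grip_force: 1.6
```

{"name": "servo_tool", "arguments": {"increments": [{"grip": 1, "x": 0, "y": -2, "z": 0, "roll": 0}, {"grip": 1, "x": 0, "y": -2, "z": 0, "roll": 0}]}}

```text
clock: 10.18
tcp_pos: [0.633, -0.1028, 0.0353]
orientation: [-0.0, -0.151, 0.989, 0.0]
wrist_force: [0.6, 3.5, 0.1]
finger_gap: 0.0001
grip_force: 1.6
```

```bash
python3 st.py
```

```text
t 10.1833 board mm [ 27.4 -41.8] z 35.3 yaw err (roll by) -0.05 F board [1.7 3.1] 0.1 gap 0.0001424643116498184
```

{"name": "servo_tool", "arguments": {"increments": [{"grip": 1, "x": 0, "y": -2, "z": 0, "roll": 0}, {"grip": 1, "x": 0, "y": -1, "z": 0, "roll": 0}, {"grip": 1, "x": 0, "y": -1, "z": 0, "roll": 0}]}}

```text
clock: 10.43
tcp_pos: [0.6338, -0.1055, 0.0353]
orientation: [-0.0, -0.151, 0.989, 0.001]
wrist_force: [-0.3, 9.7, 2.5]
finger_gap: 0.0001
grip_force: 4.4
```

{"name": "servo_tool", "arguments": {"increments": [{"grip": 1, "x": 0, "y": -1, "z": 0, "roll": 0}, {"grip": 1, "x": 0, "y": -1, "z": 0, "roll": 0}]}}

```text
clock: 10.6
tcp_pos: [0.6338, -0.1056, 0.0352]
orientation: [-0.0, -0.152, 0.988, 0.003]
wrist_force: [-1.5, 15.2, 4.7]
finger_gap: 0.0002
grip_force: 7.1
```

{"name": "servo_tool", "arguments": {"increments": [{"grip": 1, "x": 0, "y": -1, "z": 0, "roll": 0}, {"grip": 1, "x": 0, "y": -1, "z": 0, "roll": 0}]}}

```text
clock: 10.77
tcp_pos: [0.6338, -0.1057, 0.0353]
orientation: [-0.001, -0.152, 0.988, 0.004]
wrist_force: [-2.4, 19.1, 7.1]
finger_gap: 0.0002
grip_force: 9.7
```

Firm stop. I'll back off, lift clear and check.

{"name": "servo_tool", "arguments": {"increments": [{"grip": 1, "x": 0, "y": 8, "z": 0, "roll": 0}, {"grip": 1, "x": 0, "y": 15, "z": 0, "roll": 0}, {"grip": 1, "x": 0, "y": 5, "z": -35, "roll": 0}, {"grip": 1, "x": 0, "y": 40, "z": -40, "roll": 0}, {"grip": 1, "x": 0, "y": 40, "z": -40, "roll": 0}]}}

```text
clock: 11.18
tcp_pos: [0.6088, -0.0281, 0.1298]
orientation: [-0.001, -0.149, 0.989, -0.001]
wrist_force: [0.8, 0.5, 0.6]
finger_gap: 0.0
grip_force: 0.0
```

{"name": "servo_tool", "arguments": {"increments": [{"grip": 1, "x": 0, "y": 40, "z": 0, "roll": 0}, {"grip": 1, "x": 0, "y": 40, "z": 0, "roll": 0}, {"grip": 1, "x": 0, "y": 40, "z": 0, "roll": 0}, {"grip": 1, "x": 0, "y": 0, "z": 0, "roll": 0}]}}

```text
clock: 11.52
tcp_pos: [0.5704, 0.0926, 0.1296]
orientation: [-0.001, -0.154, 0.988, 0.001]
wrist_force: [-0.3, -0.5, -0.4]
finger_gap: 0.0
grip_force: 0.0
```

Run:
```python
from h import *
im=plaque();im=np.ascontiguousarray(im)
g=cv2.cvtColor(im,cv2.COLOR_BGR2HSV);m=cv2.inRange(g,(0,0,200),(180,25,255))
y,x=np.nonzero(m);b=1e3*w2b(ray("top",np.c_[x,y],.054));k=(abs(b[:,0]-27)<70)&(abs(b[:,1]+75)<40)
print("jaw mean y (centre want -75)",b[k].mean(0),b[k].min(0),b[k].max(0))
a=cv2.resize(im[95:165,250:345],None,fx=8,fy=8,interpolation=2)
cv2.imwrite('pics/i.png',a)
```

```text
plaque board mm [  55.1 -140.1] [93.7 63.5] 89.8
jaw mean y (centre want -75) [ 23.79049847 -72.24842656] [-37.41757544 -88.012568  ] [ 88.38202471 -55.64960946]
```

View pics/i.png

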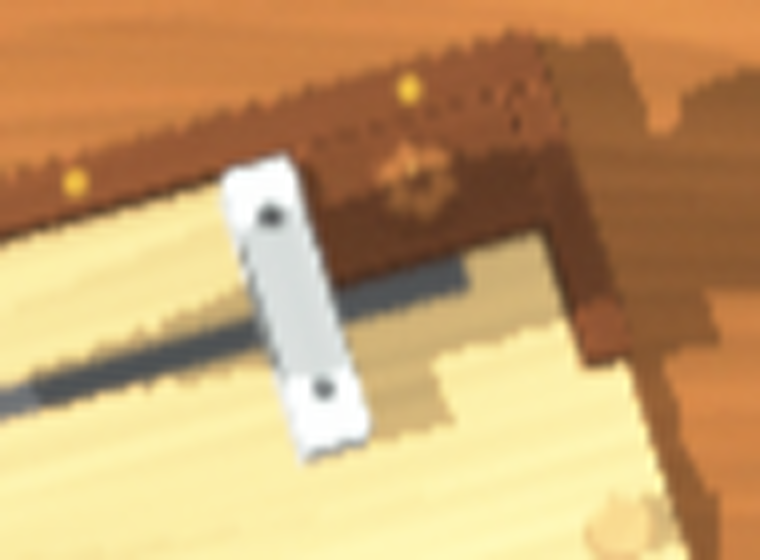

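The plaque appears flush with the fence and the stop, with the jaw against its end. I'll check the base edge numerically.

Run:
```python
from h import *
im=np.ascontiguousarray(env.read_camera("top"))
K,R,t=cam("top");g=cv2.cvtColor(im,cv2.COLOR_RGB2HSV).astype(np.float32)
def prof(pts,z):
    w=np.c_[O+np.array(pts)@BM.T,np.full(len(pts),z)]
    p=cv2.projectPoints(w,cv2.Rodrigues(R)[0],t,K,None)[0][:,0].astype(np.float32)
    return cv2.remap(g[:,:,1],p[:,0],p[:,1],cv2.INTER_LINEAR).ravel()
xs=np.arange(.022,.05,.001)
for y in(-.178,-.17,-.16,-.15):
    v=prof([(x,y) for x in xs],.018);print(y,"near base edge x mm (want 35)",1e3*xs[np.argmax(v>125)],v[::4].round())
ys=np.arange(-.2,-.178,.001);v=prof([(.02,y) for y in ys],.018);print("stop base y (want -190)",1e3*ys[np.argmax(v<115)])
xs=np.arange(.08,.11,.001);
for y in (0,.05,-.03):
    v=prof([(x,y) for x in xs],.018);print("fence base (want 95)",1e3*xs[np.argmax(v>125)])
```

```text
-0.178 near base edge x mm (want 35) 37.000000000000014 [109. 109. 109. 115. 138. 159. 159. 158.]
-0.17 near base edge x mm (want 35) 37.000000000000014 [109. 109. 110. 116. 140. 156. 159. 157.]
-0.16 near base edge x mm (want 35) 36.000000000000014 [109. 108. 110. 113. 144. 157. 158. 156.]
-0.15 near base edge x mm (want 35) 38.000000000000014 [ 31.   9.  20.  59. 134. 157. 159. 158.]
stop base y (want -190) -188.0
fence base (want 95) 97.00000000000001
fence base (want 95) 97.00000000000001
fence base (want 95) 97.00000000000001
```

The near edge reads 60 mm from the fence base (37 against 97), which matches the plaque's width, so it is home and square.

```bash
python3 -c "
from workcell import env
print(env.hand_in())"
```

```text
the job is handed in; nothing more can be done
None
```

I pushed the plaque into the corner against the fence and end stop, set the jaw up against its other end, and handed the job in at about 12 s; the hand-in returned no verdict, but the last camera check showed the plaque flush and square to within about 1–2 mm.

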